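# Seat the seed-plate drawer in its runner notches

## Task

Push the half-open steel drawer of blue seed plates along its runners until you feel it drop into the locating notches and it sits level there; then push the yellow hold-down strap round by its red knob until it comes to its stop, square across the drawer's rim. Slide and push only: do not lift or tip the drawer, and leave the meter housing, sprocket and brush retainer where they lie.

Things in the scene. Friction and masses are not known exactly. Their poses are not given: they have to be found in the camera images.
- frame: Fixed green and grey steel runner frame, 285 x 146 mm, open on top. Origin on the bench under the centre of the drawer's home; x = the way the drawer slides home, z up. Steel runners along x at y = +-55, x = -185 to 100 mm, tops 30 mm above the bench. Side guides at y = +-67 to +-73 mm, 42 mm high, leave the drawer 2 mm play each side. The strap's post stands at x = 30, y = 95 mm.
- drawer: Loose open steel drawer of blue plates, 160 (x) x 130 x 42 mm high, 0.45 to 0.85 kg, axes as the frame's. Origin at its centre, level with the undersides of its 4 feet (12 mm long, 8 high, at x +-65, y +-55 mm). Starts 50 to 105 mm short of home (-x), origin 30 mm above the bench; home: all feet down 6 mm in the notches, origin 24 mm up, x within about 3 mm of the frame's, rim 66 mm up. Slides at 2 to 10 N.
- drawer_front (a point): Centre of the drawer's flat outer front face (the -x end, 130 mm wide, 34 mm high), 25 mm above the feet's undersides: push here towards the frame's +x.
- strap (a joint): Angle of the yellow strap (16 mm wide, tip 66 mm from its pivot, 69 to 75 mm above the bench) about its upright pivot at frame x = 30, y = 95 mm. 0: points along frame +x, beside the drawer; grows clockwise from above; 1.57: along frame -y, across the rim. Stops -0.5 and 1.58; starts -0.45 to 0.05; 1 to 2 N at the knob turn it; stays put. It clears the rim only if the drawer is down.
- knob (a point): Point on the axis of the red upright knob on the strap, half-way up, 89 mm above the bench, 45 mm from the pivot. The knob is 18 mm in diameter and spans 75 to 103 mm above the bench.
- meter_housing: Bystander: round black cast meter housing, 110 mm diameter with a lug to 75 mm from its axis, 76 mm high. Origin at its underside's centre. Leave alone.
- sprocket: Bystander: zinc sprocket lying flat, 87 mm diameter, 18 mm high at the hub. Origin at its underside's centre. Leave alone.
- brush_retainer: Bystander: white plastic brush retainer, 70 x 24 x 24 mm. Origin at its underside's centre. Leave alone.
- notch_far (a point): A notch floor, at x = 65, y = 55 mm in the frame, 24 mm above the bench. Each runner has two notches, centred on x = -65 and +65 mm, 17 mm long, 6 mm deep, yellow paint marks beside them; their upright end walls stop the drawer.
Things that resemble listed ones, but are neither listed nor needed, are in the scene too. Leave any green look-alike of the drawer alone.

How it is judged:
By the outcome, as a careful person would: the job done as asked, in the order asked, and still so for the second after the job is handed in, with the robot touching nothing.
It also fails if it takes over 58 s, if anything falls off the work surface, if the arm or the gripper's body presses on something with over 40 N, if the wrist force passes 120 N, or if a joint passes its speed limit or range.

## Robot

A 6-joint arm with a two-finger parallel gripper is mounted at the origin on the work surface. World frame = base frame: x ahead of the robot, y to its left, z up, the work surface at z = 0. Lengths are in m, angles in degrees, forces in N, time in s.
With the tool pointing down it reaches from about 0.3 to 0.75 m from the base axis. Payload 8.5 kg.
Tool frame: the origin (TCP) lies at the very end of the fingers, on their centre line; the grasp point (between the pads) lies 19 mm behind it; z points along the fingers, y is the line along which they close (so a half turn about z gives the same grasp; the last joint's range is limited). The gripper opens to 85 mm and grips with 20 to 120 N. Pads are 22 mm wide; open, the fingers measure 114 mm over their backs; the gripper's body (76 mm by 85 mm) begins 54 mm behind the grasp point. The pads swing forward as they close: fully open they stand 13 mm farther back than shut.
Start: joints at [-76.049, 21.807, 74.336, -0, 83.858, -12.336], TCP at [0.244, -0.493, 0.231] pointing down, gripper open.
Joint ranges: [-178.18, 178.18], [-50.72, 133.34], [12.68, 142.11], [-81.47, 261.47], [9.98, 163.14], [-165.26, 165.26]. Speed limits (degrees/s): [136.94, 136.94, 180, 180, 180, 180].

## Interface

Orientations are given as a 3x3 rotation matrix whose columns are the frame's x, y, z axes.
In Python, from rig import * gives the robot as it stands. The module is installed in compiled form; this text tells all that it offers.
- The arm moves only by the shell command python3 -m pendant 'ROWS' [OPENING] [FORCE]. ROWS is JSON, a list of rows, each a list of 2 entries, a list of its own where there are three numbers: the shift along the tool's x, y, z as a fraction of full scale, then the turn, a rotation vector about the tool's x, y, z as a fraction of full scale. A call has 1 to 8 rows; each row shifts and turns the commanded pose from where the row before left it, along the tool's axes as they then stand; what a row does not reach is not made up. Full scale, the value 1, is 40 mm for a shift and 5 degrees for a turn. A row lasts 1/8 s, in which the tool goes at most 62.5 mm and 10.7 degrees, less where a joint would pass 70% of its speed; a pose out of reach is approached as far as the arm can. A call with a number of a shift or a turn outside -1 to 1 is refused whole. A call with a gripper value outside its range is refused whole. OPENING is the opening, from 0 (shut) to 1 (fully open), set as the call begins (- or left out, the last holds). The fingers move at their own pace and stop on an object; FORCE is the grip in N (left out, the last holds). Time passes only in rows, so rows that do not move let the fingers close. It gives the time, the measured TCP pose, the force, the opening and the grip force at its end, in the units of the state.
- observe(): the state, without advancing time (a new reading comes with each control period).
- get_image(name): name is "scene" or "top" or "wrist"; returns a dict with "img" (420x560x3 uint8, blue, green, red), "range_z" (420x560 float32, m along the optical axis (not along the pixel's ray), 0 where there is no reading), "camera_matrix" (3x3 intrinsics, pixels), "eye" and "rotation" of the camera in the world. Camera axes: x right, y down, z forward; pixel columns grow to the right and rows downward; lengths in m; the calibration is good to about 2 mm. A picture is of the moment at which its call begins.
- close_job(): hands the job in; it is judged then, once.
Trained networks look in the newest picture that a camera, given by its name, has taken for a name from the list of things; names that differ only in an ending like _2 or _b are one class to them, and where a whole thing is asked for, a point or a joint stands for the part that bears it (a point fixed in the world has none). Each returns a list of dicts, best first, with "conf" (0 to 1); they miss things now and then, are a little off and sometimes report something else, mostly with a low value. They report only what shows in the picture. A call takes as long as a camera call. They do not tell look-alikes from the thing itself.
- regions_of(camera, query): "mask" (420x560 bool, what is visible of it).
- landmark_of(camera, query): "point" ([x, y, z] in m, in world coordinates, good to about 4 mm: a listed point, or the origin of a listed thing).
The state is a dict: "time_s": time; "q": joint angles; "qvel": joint speeds; "joint_efforts": joint torques, N m; "position": TCP position; "tool_rot": TCP orientation; "ft_force": force on the tool from outside, world axes, zero at the start; "wrist_torque": the same for the moment, N m; "grip_width": finger opening in m; "gripper_force": force on a finger pad.
Only numpy, scipy, OpenCV 4.12 (cv2) and the standard library are available. Lean on these libraries where they do the work, as an engineer would, in place of code of your own. Each camera call takes 0.05 s, during which the arm holds its last target. There are 200 camera calls.

## Working session

There is one attempt and no reset: what is moved stays moved. The work goes in short steps, Python scripts to look and compute and a shell command to move; the robot and the scene stay as the last step left them, time stands still between calls to the robot, and variables do not carry over. Pictures are saved under pics/ and viewed, at most 10 in all, crops included, and the job is handed in when it is done.

```bash
mkdir -p pics
python3 - <<'E'
from rig import *
import cv2,numpy as np
for n in("scene","top"):
    g=get_image(n); cv2.imwrite(f"pics/{n}0.png",g["img"])
    for q in("frame","drawer","drawer_front","strap","knob","notch_far","meter_housing","sprocket","brush_retainer"):
        print(n,q,[(np.round(d["point"],3).tolist(),round(d["conf"],2)) for d in landmark_of(n,q)] if q!="strap" else '')
s=observe();print(s["time_s"],s["position"],s["tool_rot"],s["ft_force"])
E
```

```text
scene frame [([0.556, 0.122, 0.029], 0.66), ([0.597, 0.045, -0.003], 0.56)]
scene drawer [([0.58, -0.006, 0.028], 0.85), ([0.342, -0.024, 0.005], 0.68), ([0.809, 0.184, 0.002], 0.67)]
scene drawer_front [([0.763, 0.13, 0.022], 0.89), ([0.563, -0.085, 0.053], 0.76), ([0.268, -0.032, 0.028], 0.67)]
scene strap 
scene knob [([0.51, 0.144, 0.089], 0.66)]
scene notch_far [([0.554, 0.123, 0.028], 0.66)]
scene meter_housing [([0.523, -0.404, 0.0], 0.87)]
scene sprocket [([0.395, -0.291, -0.002], 0.9)]
scene brush_retainer [([0.454, 0.342, -0.001], 0.52)]
top frame []
top drawer [([0.817, 0.183, 0.001], 0.81), ([0.351, -0.022, -0.003], 0.8), ([0.583, -0.006, 0.032], 0.75), ([0.454, 0.344, 0.0], 0.17)]
top drawer_front [([0.757, 0.124, 0.026], 0.83), ([0.266, -0.028, 0.026], 0.66)]
top strap 
top knob [([0.514, 0.145, 0.084], 0.82)]
top notch_far [([0.559, 0.123, 0.026], 0.86), ([0.397, -0.293, 0.002], 0.61)]
top meter_housing [([0.529, -0.403, 0.001], 0.8)]
top sprocket [([0.399, -0.291, -0.0], 0.6)]
top brush_retainer [([0.455, 0.342, -0.003], 0.85)]
0.9 [ 0.24358964 -0.49309011  0.23131555] [[ 8.96570632e-01  4.42900782e-01  4.12101648e-06]
 [ 4.42900782e-01 -8.96570631e-01  2.80841545e-05]
 [ 1.61332763e-05 -2.33542267e-05 -1.00000000e+00]] [-0.16177264  0.04976398  0.02834639]
```

View pics/scene0.png

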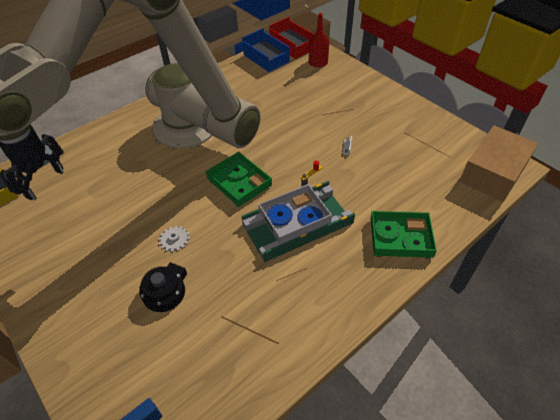

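View pics/top0.png

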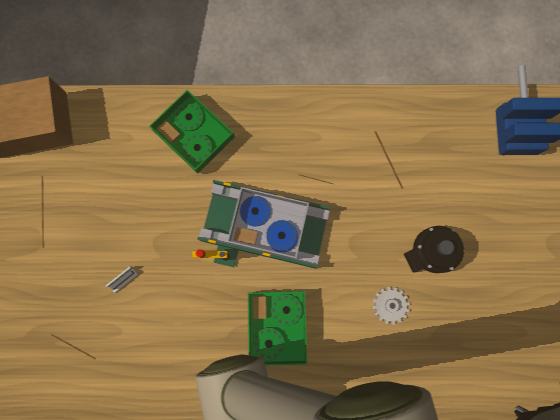

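The scene and top pictures show three tray-like things. The steel drawer with blue plates is at scene (295,212), top (270,220), and sits in the green and grey frame. Two green look-alikes are at scene (239,179) / top (277,327) and scene (402,234) / top (192,132). I choose the steel one with blue plates. The knob is red, at top (200,254), with the pivot at about (222,255). The drawer slides home towards image-left, which is about world +y.

```bash
cat > h.py <<'E'
from rig import *
import cv2,numpy as np
def cloud(n):
    g=get_image(n);Z=g["range_z"];K=g["camera_matrix"]
    v,u=np.indices(Z.shape)
    c=np.stack([(u-K[0,2])/K[0,0]*Z,(v-K[1,2])/K[1,1]*Z,Z],-1)
    return g["img"],c@np.array(g["rotation"]).T+np.array(g["eye"]),Z>0
def rect(P):
    r=cv2.minAreaRect((P[:,:2]*1000).astype(np.float32));return [np.round(x,1) for x in r]
E
python3 - <<'E'
from h import *
img,P,ok=cloud("top")
x,y,z=P[...,0],P[...,1],P[...,2]
hsv=cv2.cvtColor(img,cv2.COLOR_BGR2HSV)
box=ok&(x>.45)&(x<.70)&(y>-.16)&(y<.2)
def m(lo,hi):return box&(z>lo)&(z<hi)
rim=m(.066,.080)
n,l,st,c=cv2.connectedComponentsWithStats(rim.astype(np.uint8))
for i in range(1,n):
    if st[i,4]>15: print("rim",st[i],rect(P[l==i]),np.median(z[l==i]))
fr=m(.022,.2)
n,l,st,c=cv2.connectedComponentsWithStats(fr.astype(np.uint8))
for i in range(1,n):
    if st[i,4]>15: print("all",st[i],rect(P[l==i]))
g=m(.036,.046); print("guides",rect(P[g]))
h,s,v=cv2.split(hsv)
red=box&((h<6)|(h>174))&(s>150)&(v>80); print("red",red.sum(),P[red].mean(0),P[red&(z>.095)].mean(0))
yel=box&(h>18)&(h<32)&(s>150)&(v>100)
n,l,st,c=cv2.connectedComponentsWithStats(yel.astype(np.uint8))
for i in range(1,n):
    if st[i,4]>4: print("yel",st[i],P[l==i].mean(0).round(4),np.ptp(z[l==i]).round(3))
cv2.imwrite("pics/crop.png",cv2.resize(img[165:285,180:345],None,fx=4.8,fy=4.8,interpolation=cv2.INTER_CUBIC))
E
```

```text
rim [227 187  82  71 407] [array([583.6,  -4.3]), array([160.3, 130.8]), np.float64(76.7)] 0.07198675460542225
rim [193 251   7   7  27] [array([510.2, 156.8]), array([14.2, 13.2]), np.float64(3.2)] 0.07521868448740654
rim [204 250  24   9 154] [array([511.1, 112.5]), array([51.5, 18.1]), np.float64(87.2)] 0.07539491612259341
all [ 198  180  133   88 5703] [array([586.2,   6.6]), array([285.8, 146.9]), np.float64(76.7)]
all [193 249  37  11 277] [array([510.9, 125.4]), array([77.2, 19.4]), np.float64(87.9)]
guides [array([570.9,   9.9]), array([284.4, 178.2]), np.float64(76.7)]
red 41 [0.5102615  0.14311144 0.10321638] [0.5102615  0.14311144 0.10321638]
yel [223 182   8   4  24] [0.6804 0.0962 0.0378] 0.049
yel [278 194   6   3   7] [ 0.6538 -0.031   0.0317] 0.045
yel [208 239   8   5  23] [0.5424 0.1274 0.0429] 0.013
yel [192 250   6   8  33] [0.5116 0.1655 0.0547] 0.08
yel [204 251  23   7 126] [0.51   0.1148 0.0753] 0.01
yel [262 253   9   3  20] [0.5128 0.0009 0.0421] 0.018
```

View pics/crop.png

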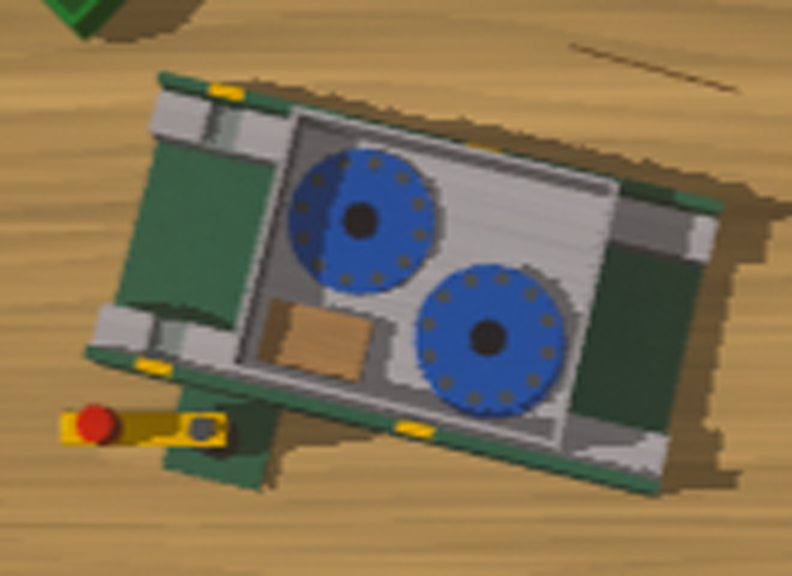

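The crop confirms the choice: a grey steel drawer with blue plates (crop ~(420,280)), the notches ahead of it at crop (220,125) and (170,335), and the knob at (95,425).

In world coordinates:
- **Frame:** origin about (0.596, 0.048), yaw 76.7°.
- **Drawer:** about 54 mm short of home.
- **Strap:** about -0.23 rad, pivot about (0.5105, 0.099).

First I go behind the drawer's front.

```bash
cat >> h.py <<'E'
W=np.deg2rad(76.7);FX=np.array([np.cos(W),np.sin(W)]);FY=np.array([-FX[1],FX[0]]);FO=np.array([.596,.048])
def F(x,y): return FO+FX*x/1000+FY*y/1000
def go(x,y,z,yaw=None):
    """print tool-frame shift in full-scale units and z-turn needed"""
    s=observe();R=np.array(s["tool_rot"]);d=np.array([x,y,z])-s["position"]
    c=np.degrees(np.arctan2(R[1,0],R[0,0]))
    p=np.array(s["position"]);f=p[:2]-FO
    print("t",round(s["time_s"],2),"pos",p.round(4),"frame mm",(f@FX*1000).round(1),(f@FY*1000).round(1),"yaw",c.round(2),"F",np.round(s["ft_force"],1))
    print("shift units",(R.T@d/.04).round(3),"turn units",None if yaw is None else round((c-yaw)/5,2))
E
python3 -m pendant '[[[0.93,-0.41,0],[0,0,0]],[[0.93,-0.41,0],[0,0,0]],[[0.93,-0.41,0],[0,0,0]],[[0.93,-0.41,0],[0,0,0]],[[0.93,-0.41,0],[0,0,0]],[[0.93,-0.41,0],[0,0,0]],[[0.93,-0.41,0],[0,0,0]],[[0.93,-0.41,0],[0,0,0]]]' 0.45 20
python3 -m pendant '[[[0.93,-0.41,0],[0,0,0]],[[0.93,-0.41,0],[0,0,0]],[[0.93,-0.41,0],[0,0,0]],[[0.93,-0.41,0],[0,0,0]],[[0,0,0],[0,0,-1]],[[0,0,0],[0,0,-1]],[[0,0,0],[0,0,-1]],[[0,0,0],[0,0,-1]]]'
python3 -m pendant '[[[0,0,0.3],[0,0,-1]],[[0,0,0.3],[0,0,-1]],[[0,0,0.3],[0,0,-1]],[[0,0,0.3],[0,0,-1]],[[0,0,0.3],[0,0,-1]],[[0,0,0.3],[0,0,-1]],[[0,0,0],[0,0,0]],[[0,0,0],[0,0,0]]]'
python3 -c "
from h import *
go(*F(-175,0),.046,76.7)"
```

```text
time_s: 1.95
position: [0.453, -0.2426, 0.2314]
tool_rot: [[0.897, 0.443, 0.0], [0.443, -0.897, -0.0], [0.0, 0.0, -1.0]]
ft_force: [-0.0, -0.3, -0.5]
grip_width: 0.0382
gripper_force: 0.0
time_s: 2.95
position: [0.5567, -0.1189, 0.2313]
tool_rot: [[0.689, 0.725, -0.0], [0.725, -0.689, 0.0], [-0.0, -0.0, -1.0]]
ft_force: [-0.1, 0.5, -0.3]
grip_width: 0.0384
gripper_force: 0.0
time_s: 3.95
position: [0.5569, -0.119, 0.1598]
tool_rot: [[0.239, 0.971, 0.001], [0.971, -0.239, -0.0], [-0.0, 0.001, -1.0]]
ft_force: [-0.2, 0.6, 0.6]
grip_width: 0.0383
gripper_force: 0.0
t 3.95 pos [ 0.5569 -0.119   0.1598] frame mm -171.6 -0.4 yaw 76.19 F [-0.2  0.6  0.6]
shift units [-0.086 -0.01   2.846] turn units -0.1
```

```bash
python3 -m pendant '[[[-0.1,0,0.5],[0,0,-0.1]],[[0,0,0.5],[0,0,0]],[[0,0,0.5],[0,0,0]],[[0,0,0.5],[0,0,0]],[[0,0,0.5],[0,0,0]],[[0,0,0.5],[0,0,0]],[[0,0,0],[0,0,0]]]'
python3 -m pendant '[[[0.2,0,0],[0,0,0]],[[0.2,0,0],[0,0,0]],[[0.2,0,0],[0,0,0]],[[0.15,0,0],[0,0,0]],[[0.15,0,0],[0,0,0]],[[0.15,0,0],[0,0,0]]]'
python3 -c "
from h import *
go(*F(-91,0),.04,76.7)"
```

```text
time_s: 4.82
position: [0.5554, -0.1227, 0.0388]
tool_rot: [[0.23, 0.973, -0.002], [0.973, -0.23, 0.001], [0.0, -0.002, -1.0]]
ft_force: [-0.0, 0.7, 0.4]
grip_width: 0.0384
gripper_force: 0.0
time_s: 5.58
position: [0.5655, -0.0825, 0.0397]
tool_rot: [[0.229, 0.974, 0.0], [0.974, -0.229, -0.002], [-0.001, 0.001, -1.0]]
ft_force: [-1.4, -5.5, 2.1]
grip_width: 0.0387
gripper_force: 2.8
t 5.58 pos [ 0.5655 -0.0825  0.0397] frame mm -134.0 -0.4 yaw 76.78 F [-1.4 -5.5  2.1]
shift units [ 1.075 -0.008 -0.01 ] turn units 0.02
```

```bash
python3 -m pendant '[[[0.1,0,0],[0,0,0]],[[0.1,0,0],[0,0,0]],[[0.1,0,0],[0,0,0]],[[0.1,0,0],[0,0,0]],[[0.1,0,0],[0,0,0]],[[0.1,0,0],[0,0,0]],[[0.1,0,0],[0,0,0]]]'
python3 -m pendant '[[[0.06,0,0],[0,0,0]],[[0.05,0,0],[0,0,0]],[[0.05,0,0],[0,0,0]]]'
python3 - <<'E'
from h import *
go(*F(-91,0),.04,76.7)
img,P,ok=cloud("top");x,y,z=P[...,0],P[...,1],P[...,2]
f=(P[...,:2]-FO)@np.stack([FX,FY],1)
m=ok&(z>.055)&(abs(f[...,1])<.068)&(f[...,0]>-.095)&(f[...,0]<.11)&(z<.078)
a=f[m];print("x max",np.percentile(a[:,0],[97,99,100])*1000,"y",a[:,1].min(),a[:,1].max(),"z",np.median(z[m&(abs(f[...,1])>.06)]))
E
```

```text
time_s: 6.45
position: [0.5719, -0.0553, 0.0397]
tool_rot: [[0.229, 0.974, 0.001], [0.974, -0.229, -0.001], [-0.001, 0.001, -1.0]]
ft_force: [-0.8, -5.8, 2.1]
grip_width: 0.0384
gripper_force: 2.9
time_s: 6.82
position: [0.5733, -0.0491, 0.0396]
tool_rot: [[0.229, 0.973, 0.0], [0.973, -0.229, -0.001], [-0.001, 0.001, -1.0]]
ft_force: [-1.5, -6.5, 2.3]
grip_width: 0.0385
gripper_force: 2.9
t 6.83 pos [ 0.5733 -0.0491  0.0396] frame mm -99.7 -0.3 yaw 76.78 F [-1.5 -6.5  2.3]
shift units [ 0.218 -0.007 -0.009] turn units 0.02
x max [71.93542085 72.23018316 72.69932666] y -0.06510420675779839 0.06532283485423587 z 0.07088376823153952
```

```bash
python3 -m pendant '[[[0.05,0,0],[0,0,0]],[[0.04,0,0],[0,0,0]],[[0.04,0,0],[0,0,0]]]'
python3 -m pendant '[[[0.03,0,0],[0,0,0]],[[0.03,0,0],[0,0,0]]]'
python3 - <<'E'
from h import *
go(*F(-91,0),.04,76.7)
img,P,ok=cloud("top");x,y,z=P[...,0],P[...,1],P[...,2]
f=(P[...,:2]-FO)@np.stack([FX,FY],1)
m=ok&(z>.055)&(abs(f[...,1])<.068)&(f[...,0]>-.095)&(f[...,0]<.11)&(z<.078)
a=f[m];print("x max",np.percentile(a[:,0],[97,99,100])*1000,"z",np.median(z[m&(abs(f[...,1])>.06)]))
E
```

```text
time_s: 7.25
position: [0.5745, -0.0436, 0.0395]
tool_rot: [[0.229, 0.973, 0.0], [0.973, -0.229, -0.0], [-0.0, 0.0, -1.0]]
ft_force: [-0.8, -5.3, 2.3]
grip_width: 0.0384
gripper_force: 2.5
time_s: 7.5
position: [0.575, -0.0414, 0.0395]
tool_rot: [[0.229, 0.974, 0.0], [0.974, -0.229, -0.001], [-0.001, 0.0, -1.0]]
ft_force: [-1.0, -5.0, 1.6]
grip_width: 0.0383
gripper_force: 2.6
t 7.5 pos [ 0.575  -0.0414  0.0395] frame mm -91.9 -0.1 yaw 76.79 F [-1.  -5.   1.6]
shift units [ 0.021 -0.003 -0.013] turn units 0.02
x max [80.06496779 80.17136564 80.46771056] z 0.06561390294198621
```

```bash
python3 -m pendant '[[[0.03,0,0],[0,0,0]],[[0.03,0,0],[0,0,0]]]'
cat >> h.py <<'E'
def level():
  for n in("top","scene"):
    img,P,ok=cloud(n);z=P[...,2];f=(P[...,:2]-FO)@np.stack([FX,FY],1)*1000
    for s in(-1,1):
        for t in((-77,-50),(-50,-20),(20,50),(50,77)):
            m=ok&(f[...,1]*s>62.5)&(f[...,1]*s<66)&(f[...,0]>t[0])&(f[...,0]<t[1])&(z>.055)&(z<.08)
            print(n,s,t,m.sum(),(np.median(z[m])*1000).round(1) if m.any() else '')
    m=ok&(z>.058)&(abs(f[...,1])<60)&(f[...,0]>60)&(f[...,0]<110)&(z<.078)
    print("front x",np.percentile(f[m][:,0],98))
E
python3 - <<'E'
from h import *
go(*F(-91,0),.04,76.7);level()
E
```

```text
time_s: 7.8
position: [0.5754, -0.0396, 0.0395]
tool_rot: [[0.228, 0.974, -0.0], [0.974, -0.228, -0.002], [-0.002, 0.0, -1.0]]
ft_force: [-3.0, -11.7, 2.6]
grip_width: 0.0382
gripper_force: 6.1
t 7.8 pos [ 0.5754 -0.0396  0.0395] frame mm -90.0 -0.1 yaw 76.8 F [ -3.  -11.7   2.6]
shift units [-0.026 -0.003 -0.013] turn units 0.02
top -1 (-77, -50) 0 
top -1 (-50, -20) 0 
top -1 (20, 50) 9 66.6
top -1 (50, 77) 11 66.8
top 1 (-77, -50) 0 
top 1 (-50, -20) 0 
top 1 (20, 50) 20 66.8
top 1 (50, 77) 20 66.4
front x 82.14903967743578
scene -1 (-77, -50) 24 61.9
scene -1 (-50, -20) 24 61.7
scene -1 (20, 50) 26 60.7
scene -1 (50, 77) 22 63.6
scene 1 (-77, -50) 0 
scene 1 (-50, -20) 0 
scene 1 (20, 50) 16 60.9
scene 1 (50, 77) 17 62.2
front x 82.180633494582
```

```bash
python3 -m pendant '[[[-0.4,0,0],[0,0,0]],[[-0.4,0,0],[0,0,0]],[[0,0,-0.9],[0,0,0]],[[0,0,-0.9],[0,0,0]],[[0,0,-0.9],[0,0,0]],[[0,0,-0.5],[0,0,-0.9]],[[0,0,0],[0,0,-0.9]],[[0,0,0],[0,0,-0.9]]]' 0
python3 - <<'E'
from h import *
go(.474,.143,.16,90)
E
```

```text
time_s: 8.9
position: [0.5679, -0.0705, 0.1675]
tool_rot: [[-0.007, 1.0, 0.0], [1.0, 0.007, 0.0], [0.0, 0.0, -1.0]]
ft_force: [0.1, -0.3, 0.2]
grip_width: -0.0001
gripper_force: 0.0
t 8.9 pos [ 0.5679 -0.0705  0.1675] frame mm -121.8 0.1 yaw 90.4 F [ 0.1 -0.3  0.2]
shift units [ 5.355 -2.31   0.188] turn units 0.08
```

```bash
python3 -m pendant '[[[0.67,-0.29,0],[0,0,0]],[[0.67,-0.29,0],[0,0,0]],[[0.67,-0.29,0],[0,0,0]],[[0.67,-0.29,0],[0,0,0]],[[0.67,-0.29,0],[0,0,0]],[[0.67,-0.29,0],[0,0,0]],[[0.67,-0.29,0],[0,0,0]],[[0.67,-0.29,0],[0,0,0]]]'
python3 -m pendant '[[[0,0,0],[0,0,0]],[[0,0,0],[0,0,0]]]'
python3 - <<'E'
from h import *
go(.474,.143,.082,90);level()
cv2.imwrite("pics/t2.png",cv2.resize(get_image("top")["img"][150:290,150:350],None,fx=4,fy=4))
E
```

```text
time_s: 9.9
position: [0.4738, 0.1443, 0.1673]
tool_rot: [[-0.004, 1.0, -0.0], [1.0, 0.004, 0.0], [0.0, -0.0, -1.0]]
ft_force: [-1.3, 1.2, 0.1]
grip_width: -0.0001
gripper_force: 0.0
time_s: 10.15
position: [0.4746, 0.1432, 0.1673]
tool_rot: [[-0.005, 1.0, 0.0], [1.0, 0.005, -0.0], [-0.0, 0.0, -1.0]]
ft_force: [0.3, -0.2, -1.0]
grip_width: 0.0001
gripper_force: 0.0
t 10.15 pos [0.4746 0.1432 0.1673] frame mm 64.8 140.0 yaw 90.26 F [ 0.3 -0.2 -1. ]
shift units [-0.006 -0.016  2.133] turn units 0.05
top -1 (-77, -50) 9 67.9
top -1 (-50, -20) 12 66.7
top -1 (20, 50) 11 66.3
top -1 (50, 77) 10 66.0
top 1 (-77, -50) 19 66.6
top 1 (-50, -20) 20 65.8
top 1 (20, 50) 21 66.2
top 1 (50, 77) 20 67.4
front x 81.99382339326752
scene -1 (-77, -50) 21 62.4
scene -1 (-50, -20) 24 62.6
scene -1 (20, 50) 26 63.3
scene -1 (50, 77) 19 61.1
scene 1 (-77, -50) 9 66.0
scene 1 (-50, -20) 21 62.8
scene 1 (20, 50) 23 62.1
scene 1 (50, 77) 16 60.7
front x 81.60121992287469
```

View pics/t2.png

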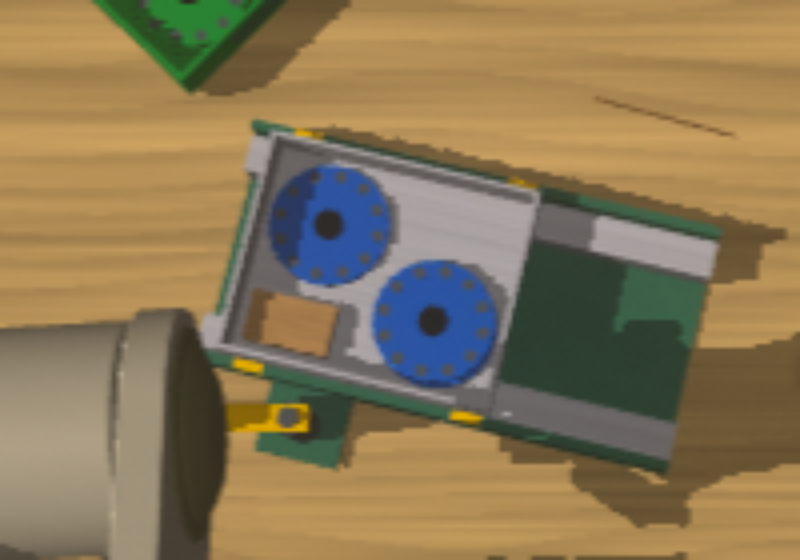

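The drawer is home. The rim reads about 66 mm at both ends of both sides in the top view (crop (370,270)), seated between the yellow marks. Next I push the strap.

```bash
python3 -m pendant '[[[0,0,0.5],[0,0,0]],[[0,0,0.5],[0,0,0]],[[0,0,0.5],[0,0,0]],[[0,0,0.5],[0,0,0]],[[0,0,0.1],[0,0,0]],[[0,0.1,0],[0,0,0]],[[0,0.1,0],[0,0,0]],[[0,0.1,0],[0,0,0]]]'
python3 -m pendant '[[[0.05,0.1,0],[0,0,1]],[[0.05,0.1,0],[0,0,1]],[[0.05,0.1,0],[0,0,1]]]'
python3 -c "
from h import *
go(.5105,.099,.083,90)"
```

```text
time_s: 11.3
position: [0.4869, 0.1441, 0.0839]
tool_rot: [[-0.005, 1.0, 0.001], [1.0, 0.005, 0.0], [0.0, 0.001, -1.0]]
ft_force: [-0.3, 0.4, -0.3]
grip_width: 0.0
gripper_force: 0.0
time_s: 11.68
position: [0.4987, 0.1491, 0.0835]
tool_rot: [[0.257, 0.967, -0.0], [0.967, -0.257, -0.0], [-0.0, -0.0, -1.0]]
ft_force: [-1.2, 0.1, 1.1]
grip_width: 0.0003
gripper_force: 0.6
t 11.68 pos [0.4987 0.1491 0.0835] frame mm 76.0 117.9 yaw 75.13 F [-1.2  0.1  1.1]
shift units [-1.135  0.605  0.014] turn units -2.97
```

```bash
python3 -m pendant '[[[0.05,0.1,0],[0,0,1]],[[0.05,0.1,0],[0,0,1]],[[0.05,0.1,0],[0,0,1]],[[0.05,0.1,0],[0,0,1]],[[0.05,0.1,0],[0,0,1]],[[0.05,0.1,0],[0,0,1]],[[0.05,0.1,0],[0,0,1]],[[0.05,0.1,0],[0,0,1]]]'
python3 -c "
from h import *
go(.5105,.099,.083,-13.3)"
```

```text
time_s: 12.68
position: [0.5336, 0.1457, 0.0835]
tool_rot: [[0.818, 0.575, -0.0], [0.575, -0.818, 0.0], [-0.0, -0.0, -1.0]]
ft_force: [-2.0, 0.2, 0.0]
grip_width: 0.0003
gripper_force: 0.6
t 12.68 pos [0.5336 0.1457 0.0835] frame mm 80.7 83.2 yaw 35.13 F [-2.   0.2  0. ]
shift units [-1.145  0.623  0.013] turn units 9.69
```

```bash
python3 -m pendant '[[[0.05,0.1,0],[0,0,1]],[[0.05,0.1,0],[0,0,1]],[[0.05,0.1,0],[0,0,1]],[[0.05,0.1,0],[0,0,1]],[[0.05,0.1,0],[0,0,1]],[[0.05,0.1,0],[0,0,1]],[[0.05,0.1,0],[0,0,1]],[[0.05,0.1,0],[0,0,1]]]'
python3 -m pendant '[[[0.04,0.09,0],[0,0,0.8]]]'
cat >> h.py <<'E'
def strap():
    g=get_image("top");img,P,ok=cloud("top");h,s,v=cv2.split(cv2.cvtColor(img,cv2.COLOR_BGR2HSV))
    m=ok&((h<6)|(h>174))&(s>150)&(v>60)&(abs(P[...,0]-.53)<.09)&(abs(P[...,1]-.12)<.1)&(P[...,2]>.08)
    if m.sum()<3: print("no red");return
    c=P[m].mean(0);d=c[:2]-[.5105,.099];print("knob",c,m.sum(),"r",np.hypot(*d),"angle",W-np.arctan2(d[1],d[0]))
E
python3 -c "
from h import *
go(.5105,.099,.083,-13.3);strap()
cv2.imwrite('pics/t3.png',get_image('scene')['img'])"
```

```text
time_s: 13.68
position: [0.5585, 0.1207, 0.0836]
tool_rot: [[0.996, -0.085, 0.001], [-0.085, -0.996, 0.0], [0.001, -0.001, -1.0]]
ft_force: [0.2, 0.7, -0.4]
grip_width: 0.0001
gripper_force: 0.7
time_s: 13.8
position: [0.5599, 0.117, 0.0836]
tool_rot: [[0.988, -0.154, 0.001], [-0.154, -0.988, 0.0], [0.001, -0.001, -1.0]]
ft_force: [1.5, 1.6, 0.1]
grip_width: -0.0003
gripper_force: 0.8
t 13.8 pos [0.5599 0.117  0.0836] frame mm 58.8 51.0 yaw -8.85 F [1.5 1.6 0.1]
shift units [-1.151  0.634  0.013] turn units 0.89
no red
```

```bash
python3 -m pendant '[[[0.03,0.05,0],[0,0,0.5]],[[0.03,0.05,0],[0,0,0.4]]]'
python3 -m pendant '[[[0,0.03,0],[0,0,0]],[[0,0.03,0],[0,0,0]]]'
```

```text
time_s: 14.2
position: [0.561, 0.1127, 0.0835]
tool_rot: [[0.974, -0.229, -0.0], [-0.229, -0.974, 0.0], [-0.0, -0.0, -1.0]]
ft_force: [0.1, 0.7, -0.8]
grip_width: -0.0001
gripper_force: 0.5
time_s: 14.45
position: [0.5608, 0.1101, 0.0835]
tool_rot: [[0.974, -0.228, 0.001], [-0.228, -0.974, 0.0], [0.001, -0.0, -1.0]]
ft_force: [2.4, 1.3, 0.2]
grip_width: -0.0001
gripper_force: 0.7
```

```bash
python3 -m pendant '[[[0,0.03,0],[0,0,0]],[[0,0.03,0],[0,0,0]]]'; python3 -c "
from h import *
go(.5105,.099,.083,-13.3);strap()"
```

```text
time_s: 14.7
position: [0.5602, 0.1082, 0.0834]
tool_rot: [[0.974, -0.229, 0.001], [-0.229, -0.974, 0.001], [0.001, -0.001, -1.0]]
ft_force: [2.9, 7.0, -0.4]
grip_width: 0.0003
gripper_force: 3.7
t 14.7 pos [0.5602 0.1082 0.0834] frame mm 50.3 48.7 yaw -13.21 F [ 2.9  7.  -0.4]
shift units [-1.157  0.507  0.01 ] turn units 0.02
no red
```

```bash
python3 -m pendant '[[[0,0.03,0],[0,0,0]],[[0,0,0],[0,0,0]]]'; python3 -m pendant '[[[0,-0.4,0],[0,0,0]],[[0,-0.4,0],[0,0,0]],[[0,0,-0.9],[0,0,0]],[[0,0,-0.9],[0,0,0]],[[0,0,-0.9],[0,0,0]],[[-0.9,-0.5,-0.5],[0,0,0]],[[-0.9,-0.5,0],[0,0,0]],[[-0.9,-0.5,0],[0,0,0]]]'
python3 -m pendant '[[[-0.9,-0.9,0],[0,0,0]],[[-0.9,-0.9,0],[0,0,0]],[[-0.9,-0.9,0],[0,0,0]],[[0,0,0],[0,0,0]]]'
python3 -c "
from h import *
strap();level()
cv2.imwrite('pics/t4.png',cv2.resize(get_image('top')['img'][150:290,150:350],None,fx=4,fy=4))"
```

```text
time_s: 15.05
position: [0.5602, 0.108, 0.0835]
tool_rot: [[0.974, -0.228, 0.002], [-0.228, -0.974, 0.003], [0.001, -0.003, -1.0]]
ft_force: [3.8, 9.1, -1.1]
grip_width: -0.0
gripper_force: 5.1
time_s: 16.05
position: [0.4744, 0.2222, 0.2115]
tool_rot: [[0.974, -0.228, -0.0], [-0.228, -0.974, -0.0], [0.0, 0.0, -1.0]]
ft_force: [-0.1, 0.4, -0.3]
grip_width: -0.0
gripper_force: 0.0
time_s: 16.55
position: [0.393, 0.3534, 0.2113]
tool_rot: [[0.975, -0.224, -0.0], [-0.224, -0.975, -0.0], [-0.0, 0.0, -1.0]]
ft_force: [0.3, -0.1, -0.2]
grip_width: 0.0004
gripper_force: 0.0
knob [0.55276169 0.08755471 0.10287613] 50 r 0.04378407668870547 angle 1.6031430601693906
top -1 (-77, -50) 11 65.7
top -1 (-50, -20) 11 67.3
top -1 (20, 50) 10 66.3
top -1 (50, 77) 11 65.9
top 1 (-77, -50) 19 66.2
top 1 (-50, -20) 21 66.2
top 1 (20, 50) 18 73.7
top 1 (50, 77) 21 65.2
front x 82.03785400400778
scene -1 (-77, -50) 24 60.9
scene -1 (-50, -20) 29 61.3
scene -1 (20, 50) 23 62.9
scene -1 (50, 77) 26 62.3
scene 1 (-77, -50) 16 64.7
scene 1 (-50, -20) 13 65.2
scene 1 (20, 50) 5 61.5
scene 1 (50, 77) 17 62.1
front x 82.13379642927049
```

View pics/t4.png

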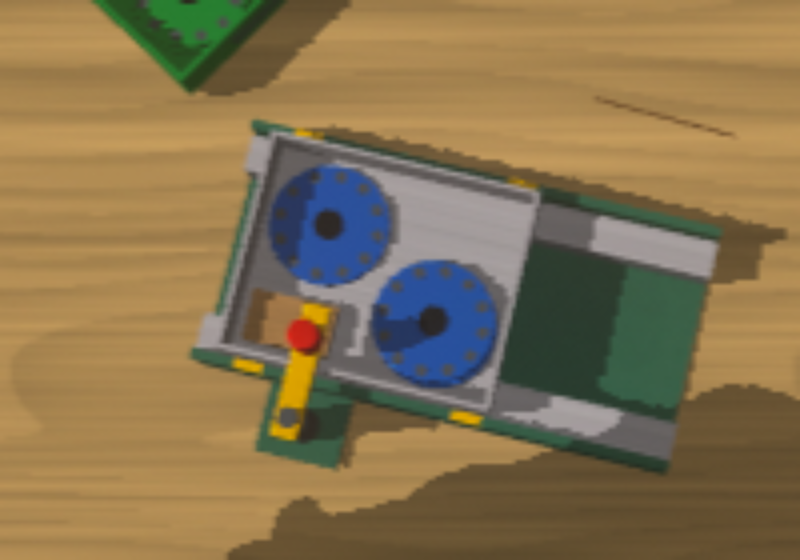

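The picture shows the strap square across the rim (knob at (304,335), pivot at (288,418)) and the drawer level in its notches. The measured strap angle is about 1.58, at its stop, and the arm is clear.

```bash
python3 -c "
from rig import *
print(close_job())"
```

```text
the job is handed in; nothing more can be done
None
```

The drawer is home and level in its notches, the yellow strap is against its stop square across the rim, nothing else was touched, and I handed the job in at about 17 s.

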